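# Put the embossing plates away

### The job

Put the embossing plates away for the night: all the low plates go in the wooden case, standing upright one to a groove and right down, while the tall ones belong upright in the open rack, so put back there any tall plate that was left in the case. Lay the brush in the flat end of the case, then lower the lid gently until it is fully closed. Leave everything else on the bench where it is.

Things in the scene. Friction and masses are not known exactly. Their poses are not given: they have to be found in the camera images.
- rack: Open slotted rack: fixed hardwood block 90 (x) x 208 (y) x 42 mm high, on the left or right of the bench. Origin: centre of its underside; z up. Five grooves run right through along its x, 13 mm wide, floors 10 mm above the bench, at y = -80, -40, 0, 40, 80 mm.
- case: Fixed dark wooden case, outside 124 (x) x 272 (y) mm, rim 95 mm high, walls 6 mm, lid hinged on its +x wall, on the other side from the rack. Origin: centre of its underside; z up. Inside, an insert with its top 41 mm above the bench has four grooves along x, 14 mm wide, 112 long, floors 6 mm above the bench, at y = -98, -58, -18, 22 mm; past them is the flat end (case_end).
- case_end (a point): Centre of the case's flat end for the brush, at case y = 90.5 mm, on the insert's top, 41 mm above the bench. Flat area 112 (x) x 79 (y) mm, parted from the grooves by a 4 mm lip at case y = 49 mm, top 58 mm above the bench. Axes as the case's.
- lid (a joint): Angle of the case's lid (rad): 0 closed flat on the rim, grows as it opens; starts at 1.6 to 1.8, stop at 1.85 (upright at 1.57). Stiff hinge: the lid stays where it is left, and 0.5 to 2.5 N at its free edge moves it. Board 124 x 272 x 9 mm, 0.19 kg, no handle.
- lid_hinge (a point): Middle of the lid's hinge line, at the top of the case's +x wall, 95.5 mm above the bench. Its x axis, in the lid, points from the free edge to the hinge; its y lies along the hinge; its z is out of the lid's outer face.
- lid_edge (a point): Middle of the lid's free edge, half way through its 9 mm thickness, 124 mm from the hinge line. Axes as lid_hinge.
- low1: Low plate: a metal embossing plate standing on edge, 100 mm wide (its x) x 8 mm thick (its y) x 70 mm tall (its z), about 0.1 kg, raised rosette motif on its faces. Origin: centre of its bottom edge. Starts in one of the rack's grooves, or is absent.
- low2: Low plate: a metal embossing plate standing on edge, 100 mm wide (its x) x 8 mm thick (its y) x 70 mm tall (its z), about 0.1 kg, raised rosette motif on its faces. Origin: centre of its bottom edge. Starts in one of the rack's grooves, or is absent.
- low3: Low plate: a metal embossing plate standing on edge, 100 mm wide (its x) x 8 mm thick (its y) x 70 mm tall (its z), about 0.1 kg, raised rosette motif on its faces. Origin: centre of its bottom edge. Starts in one of the rack's grooves, or is absent.
- low4: Low plate: a metal embossing plate standing on edge, 100 mm wide (its x) x 8 mm thick (its y) x 70 mm tall (its z), about 0.1 kg, raised rosette motif on its faces. Origin: centre of its bottom edge. Starts in one of the case's grooves, where it belongs, or is absent.
- low5: Low plate: a metal embossing plate standing on edge, 100 mm wide (its x) x 8 mm thick (its y) x 70 mm tall (its z), about 0.1 kg, raised rosette motif on its faces. Origin: centre of its bottom edge. Starts in one of the case's grooves, where it belongs, or is absent.
- low6: Low plate: a metal embossing plate standing on edge, 100 mm wide (its x) x 8 mm thick (its y) x 70 mm tall (its z), about 0.1 kg, raised rosette motif on its faces. Origin: centre of its bottom edge. Starts in one of the case's grooves, where it belongs, or is absent.
- tall1: Tall plate: a metal embossing plate standing on edge, 100 mm wide (its x) x 8 mm thick (its y) x 105 mm tall (its z), about 0.15 kg, raised leaf motif on its faces. Origin: centre of its bottom edge. Starts in one of the rack's grooves, where it belongs.
- tall2: Tall plate: a metal embossing plate standing on edge, 100 mm wide (its x) x 8 mm thick (its y) x 105 mm tall (its z), about 0.15 kg, raised leaf motif on its faces. Origin: centre of its bottom edge. Starts in one of the rack's grooves, where it belongs, or is absent.
- tall3: Tall plate: a metal embossing plate standing on edge, 100 mm wide (its x) x 8 mm thick (its y) x 105 mm tall (its z), about 0.15 kg, raised leaf motif on its faces. Origin: centre of its bottom edge. Starts, misplaced, in one of the case's grooves, where it stands too high for the lid to close, or is absent.
- brush: Plate brush lying on its bristles on the bench: wooden back 95 (x) x 28 (y) x 16 mm over a bristle block 85 x 24 x 10 mm (rigid), 26 mm high in all, about 0.06 kg. Origin: centre of its underside; x along its length, z up.
- bottle: Bystander: small amber bottle, radius 18, height 85 mm, standing between rack and case. Origin: centre of its underside.
- tin: Bystander: round tin, radius 30, height 32 mm. Origin: centre of its underside.
- jar: Bystander: small glass jar, radius 26, height 60 mm. Origin: centre of its underside.
- tape: Bystander: roll of black tape lying flat, outer radius 36, height 20 mm. Origin: centre of its underside.
Things that resemble listed ones, but are neither listed nor needed, are in the scene too. What is shaped like the rack but purple or turquoise is not meant.

How it is judged:
By the outcome, as a careful person would: the job done as asked, in the order asked, and still so for the second after the job is handed in, with the robot touching nothing.
Of low1, low2, low3 only 2 to 3 are there at a start; the rules pass over those that are not, and their reading is None.
Of low4, low5, low6 only 1 to 1 are there at a start; the rules pass over those that are not, and their reading is None.
Of tall2, tall3 only 1 to 2 are there at a start; the rules pass over those that are not, and their reading is None.
At some moment in a run one of brush may be knocked a few centimetres aside while the robot is not near it.
It also fails if it takes over 210 s, if anything falls off the work surface, if the arm or the gripper's body presses on something with over 40 N, if the wrist force passes 120 N, or if a joint passes its speed limit or range.

### The arm

A 6-joint arm with a two-finger parallel gripper is mounted at the origin on the work surface. World frame = base frame: x ahead of the robot, y to its left, z up, the work surface at z = 0. Lengths are in mm, angles in rad, forces in N, time in s.
With the tool pointing down it reaches from about 300 to 775 mm from the base axis. Payload 14.6 kg.
Tool frame: the origin (TCP) lies midway between the tips of the shut fingers; the grasp point (between the pads) lies 19 mm behind it (manip.grasp_offset is the distance from the TCP to the grasp point, in mm); z points along the fingers, y is the line along which they close (so a half turn about z gives the same grasp; the last joint's range is limited). The gripper opens to 94 mm and grips with 3 to 60 N. Pads are 16 mm wide; open, the fingers measure 119 mm over their backs; the gripper's body (75 mm by 177 mm) begins 78 mm behind the grasp point.
Start: joints at [-1.274, 0.3, 1.521, -0, 1.321, -0.067], TCP at [195.698, -513.996, 205.446] pointing down, gripper open.
Joint ranges: [-3.03, 3.03], [-0.79, 2.21], [0.23, 2.52], [-1.04, 4.18], [0, 3.07], [-2.55, 2.55]. Speed limits (rad/s): [2.22, 2.22, 2.57, 3.14, 3.14, 3.14].

### API

Orientations are given as [roll, pitch, yaw] about the fixed x, y, z axes, in that order (R = Rz(yaw) Ry(pitch) Rx(roll)).
In Python, from cell import manip, viewer gives the robot as it stands. The module is installed in compiled form; this text tells all that it offers.
- The arm moves only by the tool move_arm, never from a script. Its argument "moves" is a list of rows, each a list of 4 numbers: the shift along the tool's x, y, z in m, then the turn about the tool's z in rad. A call has 1 to 12 rows; each row is the pose to reach, as a shift and turn from the pose commanded when the call began, along the tool's axes at that moment; what a row does not reach only later rows make up. A row lasts 1/10 s, in which the tool goes at most 50 mm and 8.59 degrees, less where a joint would pass 70% of its speed; a pose out of reach is approached as far as the arm can. A call with a gripper value outside its range is refused whole. "jaw" is the finger opening in m, from 0 to 0.094, set as the call begins (left out, the last holds). The fingers move at their own pace and stop on an object; "squeeze" is the grip in N (left out, the last holds). Time passes only in rows, so rows that repeat a pose let the fingers close. It gives the time, the measured TCP pose, the force, the opening and the grip force at its end, in the units of the state.
- manip.read_state(): the state, without advancing time (a new reading comes with each control period).
- viewer.camera(name): name is "scene" or "side" or "wrist"; returns a dict with "frame" (400x640x3 uint8, blue, green, red), "z_map" (400x640 float32, mm along the optical axis (not along the pixel's ray), 0 where there is no reading), "fx", "fy", "cx", "cy" (pixels), "origin" and "orientation" of the camera in the world. Camera axes: x right, y down, z forward; pixel columns grow to the right and rows downward; lengths in mm; the calibration is good to about 2 mm. A picture is of the moment at which its call begins.
- manip.sign_off(): hands the job in; it is judged then, once.
The state is a dict: "clock": time; "joints": joint angles; "qd": joint speeds; "effort": joint torques, N m; "eef_pos": TCP position; "eef_rot": TCP orientation; "wrist_force": force on the tool from outside, world axes, zero at the start; "moment": the same for the moment, N m; "finger_gap": finger opening in mm; "finger_force": force on a finger pad.
Only numpy, scipy, OpenCV 4.12 (cv2) and the standard library are available. Lean on these libraries where they do the work, as an engineer would, in place of code of your own. Each camera call takes 0.05 s, during which the arm holds its last target. There are 200 camera calls.

## Working session

There is one attempt and no reset: what is moved stays moved. The work goes in short steps, Python scripts to look and compute and a tool call to move; the robot and the scene stay as the last step left them, time stands still between calls to the robot, and variables do not carry over. Pictures are saved under pics/ and viewed, at most 14 in all, crops included, and the job is handed in when it is done.

Besides the shell and the picture viewer there is one more tool, called by a JSON object that holds its "fn" and its "kwargs", one argument or row to a line. move_arm: Moves the arm, as the interface text tells. Its arguments: {"type":"object","properties":{"moves":{"type":"array"},"jaw":{"type":"number"},"squeeze":{"type":"number"}},"required":["moves"]}

```bash
mkdir -p pics
cat > h.py <<'E'
import numpy as np, cv2
from cell import manip, viewer
from scipy.spatial.transform import Rotation as R
def cam(n):
    c=viewer.camera(n); o=c["orientation"]; o=np.array(o,float)
    c["R"]=o if o.shape==(3,3) else R.from_euler('xyz',o).as_matrix(); c["o"]=np.array(c["origin"],float)
    return c
def cloud(c):
    z=c["z_map"]; v,u=np.mgrid[:z.shape[0],:z.shape[1]]
    P=np.dstack([(u-c["cx"])/c["fx"]*z,(v-c["cy"])/c["fy"]*z,z])@c["R"].T+c["o"]
    P[z<=0]=np.nan
    return P
E
python3 - <<'E'
from h import *
s=manip.read_state(); print(s)
for n in("scene","side","wrist"):
    c=cam(n); cv2.imwrite(f"pics/{n}0.png",c["frame"]); print(n,c["orientation"],c["o"],c["fx"],c["cx"],c["cy"])
E
```

```text
{'clock': 0.0, 'joints': array([-1.27357066e+00,  3.00470377e-01,  1.52160200e+00, -4.63080967e-05,
        1.32073754e+00, -6.66265476e-02]), 'qd': array([-0.0017447 , -0.00033083,  0.00062911, -0.00157433,  0.00050397,
       -0.00215767]), 'effort': array([-2.12355910e-03, -5.31805193e+01, -3.52731550e+01,  7.07652443e-02,
        2.43665732e-02, -8.76095442e-05]), 'eef_pos': array([ 195.62148892, -513.73253464,  204.87789197]), 'eef_rot': array([-3.14037510e+00, -3.62879717e-05,  3.63863679e-01]), 'wrist_force': array([0.08308147, 0.42826093, 0.17143556]), 'moment': array([ 0.01453652, -0.04532237,  0.02298251]), 'finger_force': 0.0, 'finger_gap': 94.19058037644042}
scene [-2.58088328  0.0090192   0.65391963] [ 903.68842325 -452.62910198 1137.63507844] 495.4856742016127 315.68446300087487 199.13420123895114
side [-2.23380232 -0.02190504 -2.81233197] [ 204.41445329 1009.73275376  898.97039233] 480.4123593160768 317.2013793827597 199.38168499207853
wrist [ 2.88093796e+00  1.12627145e-03 -1.20789417e+00] [ 265.55204231 -486.77371976  385.39006718] 348.25779829537356 317.79999636461747 199.64492990225256
```

View pics/scene0.png

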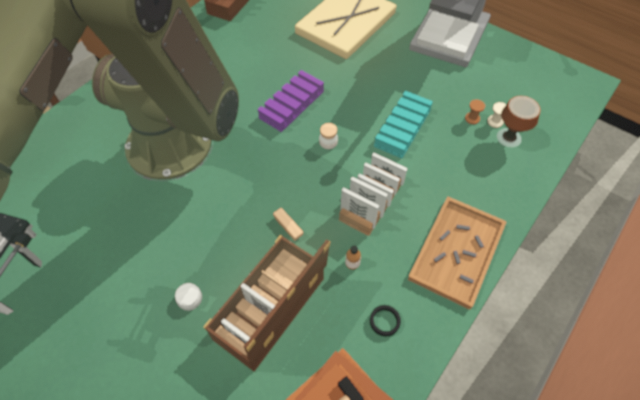

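View pics/side0.png

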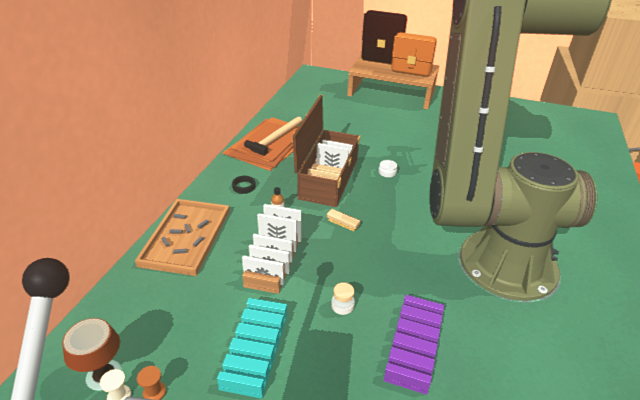

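Scene: the case (lid open) is around px (265,300) with two plates in it. The rack is around (370,195) with about five plates, the brush at (288,222), the bottle at (352,258), and the jar, tape and tin nearby. The side view agrees. Next I'll build an orthographic map from the depth data.

```bash
cat >> h.py <<'E'
def ortho(names,x0,x1,y0,y1,s,fname=None,zmin=-20,zmax=300):
    W=int((y1-y0)*s);H=int((x1-x0)*s); im=np.zeros((H,W,3),np.uint8); hm=np.full((H,W),-99.)
    for n in names:
        c=cam(n); P=cloud(c); F=c["frame"]
        k=3; P=cv2.resize(P.astype(np.float32),None,fx=k,fy=k,interpolation=cv2.INTER_NEAREST) if 0 else P
        p=P.reshape(-1,3); f=F.reshape(-1,3)
        m=np.isfinite(p).all(1); p=p[m]; f=f[m]
        m=(p[:,0]>x0)&(p[:,0]<x1)&(p[:,1]>y0)&(p[:,1]<y1)&(p[:,2]>zmin)&(p[:,2]<zmax); p=p[m]; f=f[m]
        o=np.argsort(p[:,2]); p=p[o]; f=f[o]
        r=((x1-p[:,0])*s).astype(int).clip(0,H-1); q=((y1-p[:,1])*s).astype(int).clip(0,W-1)
        for a,b,z,cc in zip(r,q,p[:,2],f):
            if z>hm[a,b]: hm[a,b]=z; im[a,b]=cc
    if fname: cv2.imwrite(fname,im)
    return im,hm
E
python3 - <<'E'
from h import *
# x up, y left
im,hm=ortho(["scene"],250,800,-450,300,1); im2,hm2=ortho(["side"],250,800,-450,300,1)
np.save("hm.npy",np.stack([hm,hm2]))
a=cv2.dilate(im,np.ones((3,3)));b=cv2.dilate(im2,np.ones((3,3)))
h=cv2.applyColorMap((np.maximum(cv2.dilate(hm,np.ones((3,3))),0)*1.2).clip(0,255).astype(np.uint8),cv2.COLORMAP_JET)
h2=cv2.applyColorMap((np.maximum(cv2.dilate(hm2,np.ones((3,3))),0)*1.2).clip(0,255).astype(np.uint8),cv2.COLORMAP_JET)
o=np.vstack([np.hstack([a,h]),np.hstack([b,h2])])
cv2.imwrite("pics/o.png",cv2.resize(o,(800,587)))
E
```

```text
(no output)
```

View pics/o.png

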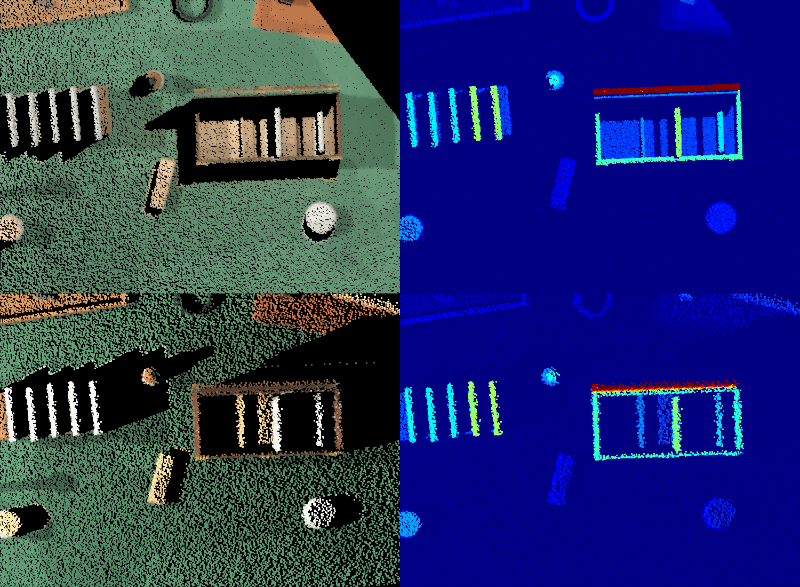

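The map shows the rack with 3 low plates (left, +y) and 2 tall plates. In the case, a tall plate stands in groove -18 and a low plate in groove -98, so 22 and -58 are free. The case's +x axis, where the lid is, points along world +x. Next I'll measure everything accurately.

```bash
cat > meas.py <<'E'
from h import *
def go():
  for n in("scene","side"):
    c=cam(n); P=cloud(c).reshape(-1,3); F=c["frame"].reshape(-1,3).astype(int)
    m=np.isfinite(P).all(1); P=P[m];F=F[m]
    hsv=cv2.cvtColor(F.astype(np.uint8)[None],cv2.COLOR_BGR2HSV)[0].astype(int)
    white=(hsv[:,1]<60)&(hsv[:,2]>110)
    print("==",n)
    for nm,(xa,xb,ya,yb),zr in (("rack",(500,680,90,320),(55,130)),("case",(490,640,-350,-60),(52,130))):
        s=white&(P[:,0]>xa)&(P[:,0]<xb)&(P[:,1]>ya)&(P[:,1]<yb)&(P[:,2]>zr[0])&(P[:,2]<zr[1])
        p=P[s]; o=np.argsort(p[:,1]); p=p[o]
        from scipy.cluster.hierarchy import fcluster,linkage
        l=fcluster(linkage(p[:,:2]*[0.05,1]),4,'distance')
        for k in np.unique(l):
            q=p[l==k]
            if len(q)<25: continue
            a=np.polyfit(q[:,0],q[:,1],1); xm=(np.percentile(q[:,0],1)+np.percentile(q[:,0],99))/2
            print(nm,len(q),"x %.1f..%.1f"%tuple(np.percentile(q[:,0],[1,99])),"y@mid %.1f slope %.3f"%(np.polyval(a,xm),a[0]),"ztop %.1f"%np.percentile(q[:,2],98))
    # bench z
    g=(P[:,0]>350)&(P[:,0]<480)&(P[:,1]>-100)&(P[:,1]<100)&(P[:,2]<8); print("bench z",np.median(P[g,2]))
    # brush
    s=(P[:,0]>390)&(P[:,0]<520)&(P[:,1]>-50)&(P[:,1]<60)&(P[:,2]>20)&(P[:,2]<34)
    q=P[s]; r=cv2.minAreaRect(q[:,:2].astype(np.float32)); print("brush",len(q),r,np.median(q[:,2]))
    # case rim
    s=(P[:,0]>480)&(P[:,0]<650)&(P[:,1]>-360)&(P[:,1]<-40)&(abs(P[:,2]-95)<5)&~white
    q=P[s]; print("rim",len(q),cv2.minAreaRect(q[:,:2].astype(np.float32)),np.percentile(q,[1,99],axis=0).round(1).tolist())
    s=(P[:,0]>540)&(P[:,0]<700)&(P[:,1]>-360)&(P[:,1]<-40)&(P[:,2]>125)&(P[:,2]<230)
    q=P[s]; 
    if len(q)>50:
        A=np.c_[q[:,1],q[:,2],np.ones(len(q))]; co=np.linalg.lstsq(A,q[:,0],rcond=None)[0]; print("lid x=ay+bz+c",co,"zmax",np.percentile(q[:,2],99),"x at 95.5:",co@[-200,95.5,1])
    s=(P[:,0]>530)&(P[:,0]<650)&(P[:,1]>90)&(P[:,1]<330)&(abs(P[:,2]-42)<4)&~white
    q=P[s]; print("rack top",len(q),np.percentile(q,[1,99],axis=0).round(1).tolist() if len(q) else "")
if __name__=="__main__": go()
E
python3 meas.py
```

```text
== scene
rack 284 x 527.8..625.1 y@mid 236.9 slope 0.100 ztop 81.4
rack 282 x 527.3..624.8 y@mid 277.1 slope 0.105 ztop 81.9
rack 233 x 534.8..632.7 y@mid 198.1 slope 0.092 ztop 81.3
rack 531 x 538.0..636.5 y@mid 157.3 slope 0.101 ztop 115.9
rack 549 x 539.6..637.7 y@mid 117.3 slope 0.103 ztop 116.1
case 323 x 500.1..594.7 y@mid -222.4 slope -0.011 ztop 112.8
case 177 x 507.2..589.0 y@mid -302.3 slope 0.030 ztop 78.8
bench z -1.6621211276533359
brush 348 ((455.6886901855469, -5.2105712890625), (28.991058349609375, 96.73504638671875), 76.1097640991211) 24.050532185717657
rim 643 ((564.1273193359375, -202.52711486816406), (136.46775817871094, 272.88983154296875), 2.0708749294281006) [[493.4, -339.9, 90.2], [635.2, -67.7, 99.1]]
lid x=ay+bz+c [-3.74370282e-02  2.18205768e-03  6.25960055e+02] zmax 220.60478796481345 x at 95.5: 633.6558470417621
rack top 233 [[550.1, 93.3, 38.3], [636.0, 276.5, 45.2]]
== side
rack 408 x 523.3..620.5 y@mid 282.7 slope 0.100 ztop 83.3
rack 391 x 523.4..622.6 y@mid 242.7 slope 0.097 ztop 83.5
rack 435 x 536.2..634.4 y@mid 123.3 slope 0.105 ztop 118.1
rack 752 x 535.1..633.1 y@mid 163.7 slope 0.105 ztop 117.7
rack 365 x 531.6..629.1 y@mid 203.1 slope 0.093 ztop 83.1
case 516 x 506.2..604.6 y@mid -217.1 slope 0.032 ztop 114.4
case 131 x 515.0..619.1 y@mid -298.9 slope 0.015 ztop 79.9
bench z 1.3292867711547842
brush 259 ((451.98773193359375, -2.1128578186035156), (32.735313415527344, 95.11985778808594), 76.94031524658203) 26.684731679164315
rim 459 ((557.6488647460938, -202.32217407226562), (128.78392028808594, 282.4785461425781), 2.123887777328491) [[490.9, -339.5, 90.3], [623.0, -62.6, 99.7]]
lid x=ay+bz+c [-3.23673772e-02  6.87294480e-02  6.05620876e+02] zmax 222.54632278280107 x at 95.5: 618.6580132712278
rack top 244 [[531.4, 172.3, 38.3], [613.9, 308.4, 45.7]]
```

```bash
cat >> h.py <<'E'
def to(*T):
    """print rows (tool-frame shift m, turn) from present pose to each world target (x,y,z,yaw)"""
    s=manip.read_state(); p=s["eef_pos"]; Q=R.from_euler('xyz',s["eef_rot"]); M=Q.as_matrix()
    yaw=np.arctan2(M[1,0],M[0,0])
    print("t %.1f"%s["clock"],"at",p.round(1),"yaw %.3f"%yaw,"F",s["wrist_force"].round(1),"gap %.1f ff %.1f"%(s["finger_gap"],s["finger_force"]))
    for t in T:
        d=M.T@(np.array(t[:3])-p)/1000; w=-(t[3]-yaw); w=(w+np.pi)%(2*np.pi)-np.pi
        print(t,"->",d.round(4).tolist(),round(w,4))
E
python3 -c "
from h import *
to((500,-200,300,3.18))"
```

```text
t 0.3 at [ 195.7 -514.   205.3] yaw 0.364 F [-0.1  0.3  1.3] gap 94.4 ff 0.0
(500, -200, 300, 3.18) -> [0.3961, -0.1851, -0.0946] -2.8162
```

{"fn": "move_arm", "kwargs": {
  "moves": [
    [0.15,-0.07,-0.09,-0.9],
    [0.3961,-0.1851,-0.0946,-2.8162],
    [0.3961,-0.1851,-0.0946,-2.8162],
    [0.3961,-0.1851,-0.0946,-2.8162],
    [0.3961,-0.1851,-0.0946,-2.8162],
    [0.3961,-0.1851,-0.0946,-2.8162],
    [0.3961,-0.1851,-0.0946,-2.8162],
    [0.3961,-0.1851,-0.0946,-2.8162],
    [0.3961,-0.1851,-0.0946,-2.8162],
    [0.3961,-0.1851,-0.0946,-2.8162],
    [0.3961,-0.1851,-0.0946,-2.8162],
    [0.3961,-0.1851,-0.0946,-2.8162]
  ],
  "jaw": 0.024
}}

```text
clock: 1.55
eef_pos: [500.2, -199.6, 299.9]
eef_rot: [-3.141, -0.0, 2.171]
wrist_force: [0.1, -0.1, -0.7]
finger_gap: 24.0
finger_force: 0.0
```

```bash
python3 -c "
from h import *
to((500,-200,300,3.18))"
```

```text
t 1.6 at [ 500.2 -199.6  299.9] yaw 2.171 F [ 0.1 -0.1 -0.7] gap 24.0 ff 0.0
(500, -200, 300, 3.18) -> [-0.0002, -0.0004, -0.0001] -1.0091
```

{"fn": "move_arm", "kwargs": {
  "moves": [
    [0,0,0,-1.0091],
    [0,0,0,-1.0091],
    [0,0,0,-1.0091],
    [0,0,0,-1.0091],
    [0,0,0,-1.0091],
    [0,0,0,-1.0091],
    [0,0,0,-1.0091],
    [0,0,0,-1.0091],
    [0,0,0,-1.0091]
  ]
}}

```text
clock: 2.45
eef_pos: [500.0, -200.1, 300.0]
eef_rot: [-3.142, -0.0, -3.114]
wrist_force: [0.2, -0.2, -0.6]
finger_gap: 23.8
finger_force: 0.0
```

```bash
python3 -c "
from h import *
c=cam('wrist'); P=cloud(c); print(c['o'])
cv2.imwrite('pics/w1.png',c['frame'])
np.save('w1.npy',P)
to((574,280,200,3.242))
m=np.isfinite(P).all(2)
for z in (95,41,76,111):
  q=P[m&(abs(P[:,:,2]-z)<4)]; print(z,len(q),np.percentile(q,[1,99],axis=0).round(1).tolist())
"
```

```text
[ 424.73865918 -201.67352209  480.46232482]
t 2.5 at [ 500.  -200.1  300.1] yaw -3.113 F [0.2 0.5 0.2] gap 24.1 ff 0.0
(574, 280, 200, 3.242) -> [-0.0875, 0.4778, 0.1001] -0.0723
95 4549 [[491.2, -337.7, 91.2], [625.6, 158.9, 98.6]]
41 12541 [[497.2, -330.3, 37.9], [840.0, 176.1, 44.6]]
76 2192 [[492.1, -333.4, 72.1], [642.0, 192.2, 79.9]]
111 2053 [[507.7, -327.9, 107.1], [632.6, 159.3, 114.9]]
```

View pics/w1.png

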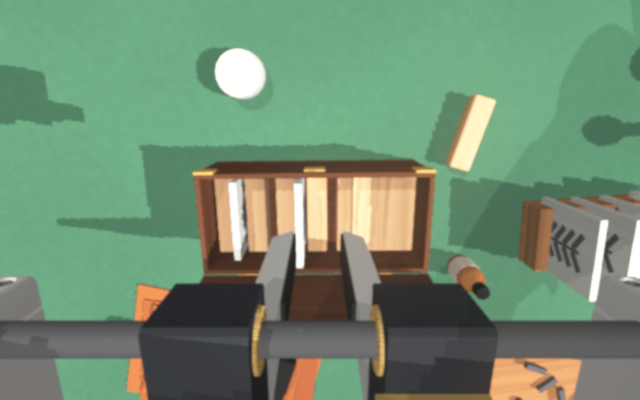

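The wrist view shows the case rim (px 197-435, 172-270), the low plate at (237,220), the tall one at (300,220) and the brush at (472,132). Next I'll refine the case geometry from this depth image.

```bash
python3 -c "
from h import *
P=np.load('w1.npy').reshape(-1,3); P=P[np.isfinite(P).all(1)]
y=P[:,1]
k=(y>-350)&(y<-55)
q=P[k&(abs(P[:,2]-95)<3)]; w=q[(q[:,0]<512)&(q[:,1]>-320)&(q[:,1]<-90)]
a=np.polyfit(w[:,1],w[:,0],1); print('-x wall centreline x=',a, np.polyval(a,-202),'xs',np.percentile(w[:,0]-np.polyval(a,w[:,1]),[2,98]),len(w))
e=q[(q[:,0]>515)&(q[:,0]<600)]; 
for s in (e[e[:,1]<-200],e[e[:,1]>-200]): print('end wall y',np.percentile(s[:,1]-0.036*(s[:,0]-556),[2,50,98]),len(s),'at x',s[:,0].mean())
v=P[k&(P[:,0]>515)&(P[:,0]<600)]
yy=v[:,1]-0.036*(v[:,0]-556); b=np.arange(-345,-60,3)
i=np.digitize(yy,b); print([(int(b[j-1]),round(float(np.median(v[i==j,2])))) for j in np.unique(i) if j>0])
f=q[(q[:,0]>600)]; print('far',len(f),np.percentile(f[:,0],[5,50,95]) if len(f) else 0)
"
```

```text
-x wall centreline x= [-3.70579766e-02  4.91319459e+02] 498.8051704952669 xs [-2.76798678  3.32217666] 1185
end wall y [-337.63671484 -333.84882401 -215.92390469] 448 at x 556.6937170999365
end wall y [-72.27450504 -69.69265198 -66.21315697] 416 at x 556.3889144434245
[(-339, 96), (-336, 96), (-333, 71), (-330, 42), (-327, 42), (-324, 42), (-321, 42), (-318, 42), (-315, 42), (-312, 42), (-309, 42), (-306, 77), (-303, 77), (-300, 77), (-297, 57), (-294, 42), (-291, 42), (-288, 42), (-285, 42), (-282, 42), (-279, 42), (-276, 42), (-273, 42), (-270, 41), (-267, 9), (-264, 7), (-261, 7), (-258, 7), (-255, 42), (-252, 42), (-249, 42), (-246, 42), (-243, 42), (-240, 42), (-237, 42), (-234, 42), (-231, 42), (-228, 42), (-225, 112), (-222, 112), (-219, 112), (-216, 64), (-213, 42), (-210, 42), (-207, 42), (-204, 42), (-201, 42), (-198, 42), (-195, 42), (-192, 42), (-189, 42), (-186, 7), (-183, 7), (-180, 7), (-177, 7), (-174, 40), (-171, 42), (-168, 42), (-165, 42), (-162, 42), (-159, 42), (-156, 55), (-153, 59), (-150, 42), (-147, 42), (-144, 42), (-141, 42), (-138, 42), (-135, 42), (-132, 42), (-129, 42), (-126, 42), (-123, 42), (-120, 42), (-117, 42), (-114, 42), (-111, 42), (-108, 42), (-105, 42), (-102, 42), (-99, 42), (-96, 42), (-93, 42), (-90, 42), (-87, 42), (-84, 42), (-81, 42), (-78, 42), (-75, 59), (-72, 77), (-69, 96), (-66, 95)]
far 1050 [605.99443787 616.02459605 622.88029666]
```

```bash
python3 -c "
from h import *
to((515,245,300,3.242))"
```

```text
t 2.5 at [ 500.  -200.1  300.1] yaw -3.113 F [0.2 0.5 0.2] gap 24.1 ff 0.0
(515, 245, 300, 3.242) -> [-0.0275, 0.4445, 0.0001] -0.0723
```

{"fn": "move_arm", "kwargs": {
  "moves": [
    [-0.0275,0.4445,0,-0.0723],
    [-0.0275,0.4445,0,-0.0723],
    [-0.0275,0.4445,0,-0.0723],
    [-0.0275,0.4445,0,-0.0723],
    [-0.0275,0.4445,0,-0.0723],
    [-0.0275,0.4445,0,-0.0723],
    [-0.0275,0.4445,0,-0.0723],
    [-0.0275,0.4445,0,-0.0723],
    [-0.0275,0.4445,0,-0.0723],
    [-0.0275,0.4445,0,-0.0723],
    [-0.0275,0.4445,0,-0.0723],
    [-0.0275,0.4445,0,-0.0723]
  ]
}}

```text
clock: 3.7
eef_pos: [513.7, 244.2, 300.1]
eef_rot: [-3.141, 0.0, -3.04]
wrist_force: [0.3, 0.6, -0.2]
finger_gap: 23.8
finger_force: 0.0
```

```bash
cat > mr.py <<'E'
from h import *
c=cam('wrist'); P=cloud(c).reshape(-1,3); F=c['frame'].reshape(-1,3)
k=np.isfinite(P).all(1); P=P[k]; F=F[k]
# rack frame coords
t=0.1; o=np.array([581,200.5]); d=P[:,:2]-o
X=d@[np.cos(t),np.sin(t)]; Y=d@[-np.sin(t),np.cos(t)]; Z=P[:,2]
for lo,hi in ((76,85),(107,120)):
  s=(abs(X)<70)&(abs(Y)<130)&(Z>lo)&(Z<hi)
  for g in (-80,-40,0,40,80):
    m=s&(abs(Y-g)<10)
    if m.sum()>100:
        a=np.polyfit(X[m],Y[m],1); print('plate',g,lo,m.sum(),'X',np.percentile(X[m],[1,99]).round(1),'Y',np.percentile(Y[m],[3,50,97]).round(1),'slope %.3f'%a[0],'z',np.median(Z[m]).round(1))
m=(abs(Z-42)<3)&(abs(X)<60)&(abs(Y)<125); print('top',np.percentile(X[m],[1,99]).round(1),np.percentile(Y[m],[1,99]).round(1))
b=np.arange(-110,112,2); m=(abs(X)<42)&(abs(Y)<110); i=np.digitize(Y[m],b)
print([(int(b[j-1]),round(float(np.median(Z[m][i==j])))) for j in np.unique(i)])
cv2.imwrite('pics/w2.png',c['frame'])
to((574,280,46,3.242))
E
python3 mr.py
```

```text
plate -80 76 196 X [-52.7  45.4] Y [-79.2 -75.2 -74.5] slope 0.012 z 80.3
plate -40 76 124 X [-49.9  48.8] Y [-39.6 -35.3 -34.5] slope 0.013 z 80.6
plate 0 76 361 X [-49.3  13.1] Y [-3.   1.   4.7] slope -0.005 z 81.1
plate 40 76 500 X [-52.6  45.4] Y [36.8 40.4 43.9] slope 0.003 z 81.2
plate 80 76 362 X [-49.6  43.5] Y [76.6 80.  84.3] slope -0.034 z 81.2
plate -80 107 833 X [-52.5  45.6] Y [-82.8 -77.7 -75.1] slope -0.001 z 115.8
plate -40 107 773 X [-49.7  49. ] Y [-43.  -38.2 -35.1] slope -0.001 z 116.0
top [-45.2  43.9] [-75.4 103. ]
[(-104, 43), (-84, 116), (-82, 116), (-80, 116), (-78, 116), (-76, 83), (-74, 43), (-72, 43), (-70, 43), (-68, 43), (-66, 43), (-64, 43), (-62, 43), (-60, 43), (-58, 44), (-56, 43), (-54, 43), (-44, 116), (-42, 116), (-40, 116), (-38, 116), (-36, 82), (-34, 43), (-32, 43), (-30, 43), (-28, 43), (-26, 43), (-24, 43), (-22, 43), (-20, 43), (-18, 43), (-16, 43), (-14, 43), (-12, 43), (-10, 44), (-8, 44), (-4, 81), (-2, 81), (0, 81), (2, 81), (4, 55), (6, 43), (8, 43), (10, 43), (12, 43), (14, 43), (16, 43), (18, 43), (20, 43), (22, 43), (24, 43), (26, 43), (28, 43), (30, 43), (32, 43), (34, 39), (36, 81), (38, 81), (40, 81), (42, 81), (44, 48), (46, 41), (48, 43), (50, 43), (52, 43), (54, 43), (56, 43), (58, 43), (60, 43), (62, 43), (64, 43), (66, 43), (68, 43), (70, 43), (72, 43), (74, 42), (76, 63), (78, 81), (80, 81), (82, 81), (84, 81), (86, 43), (88, 43), (90, 43), (92, 43), (94, 44), (96, 43), (98, 43), (100, 43), (102, 43), (104, 42), (106, 1), (108, 2)]
t 3.8 at [513.8 244.  300.2] yaw -3.040 F [ 0.7 -0.1  1.8] gap 23.9 ff 0.0
(574, 280, 46, 3.242) -> [-0.0635, 0.0298, 0.2542] 0.0011
```

```bash
python3 -c "
from h import *
to((573,280.3,140,3.242),(573,280.3,48,3.242))"
```

```text
t 3.8 at [513.8 244.  300.2] yaw -3.040 F [ 0.7 -0.1  1.8] gap 23.9 ff 0.0
(573, 280.3, 140, 3.242) -> [-0.0626, 0.0301, 0.1602] 0.0011
(573, 280.3, 48, 3.242) -> [-0.0626, 0.0302, 0.2522] 0.0011
```

{"fn": "move_arm", "kwargs": {
  "moves": [
    [-0.0626,0.0301,0.1,0],
    [-0.0626,0.0301,0.15,0],
    [-0.0626,0.0301,0.16,0],
    [-0.0626,0.0301,0.16,0],
    [-0.0626,0.0301,0.18,0],
    [-0.0626,0.0301,0.2,0],
    [-0.0626,0.0301,0.22,0],
    [-0.0626,0.0301,0.235,0],
    [-0.0626,0.0301,0.245,0],
    [-0.0626,0.0301,0.252,0],
    [-0.0626,0.0301,0.252,0],
    [-0.0626,0.0301,0.252,0]
  ],
  "jaw": 0.024
}}

```text
clock: 4.95
eef_pos: [573.1, 281.6, 48.7]
eef_rot: [3.141, 0.001, -3.038]
wrist_force: [0.0, 0.3, -0.3]
finger_gap: 24.3
finger_force: 0.0
```

{"fn": "move_arm", "kwargs": {
  "moves": [
    [0,0,0,0],
    [0,0,0,0],
    [0,0,0,0],
    [0,0,0,0],
    [0,0,0,0]
  ],
  "jaw": 0.0,
  "squeeze": 15
}}

```text
clock: 5.45
eef_pos: [572.9, 281.6, 48.5]
eef_rot: [3.141, 0.001, -3.038]
wrist_force: [-0.5, -0.1, 4.7]
finger_gap: 7.8
finger_force: 15.0
```

```bash
python3 -c "
from h import *
to((573,280.3,170,3.242),(559.6,-260.3,170,3.1786))"
```

```text
t 5.5 at [572.9 281.6  48.5] yaw -3.038 F [-0.5 -0.1  4.7] gap 7.8 ff 15.0
(573, 280.3, 170, 3.242) -> [-0.0, -0.0013, -0.1215] 0.0032
(559.6, -260.3, 170, 3.1786) -> [0.0692, -0.5376, -0.1216] 0.0666
```

{"fn": "move_arm", "kwargs": {
  "moves": [
    [0,0,-0.03,0],
    [0,0,-0.075,0],
    [0,0,-0.12,0],
    [0.0692,-0.5376,-0.1216,0.0666],
    [0.0692,-0.5376,-0.1216,0.0666],
    [0.0692,-0.5376,-0.1216,0.0666],
    [0.0692,-0.5376,-0.1216,0.0666],
    [0.0692,-0.5376,-0.1216,0.0666],
    [0.0692,-0.5376,-0.1216,0.0666],
    [0.0692,-0.5376,-0.1216,0.0666],
    [0.0692,-0.5376,-0.1216,0.0666],
    [0.0692,-0.5376,-0.1216,0.0666]
  ]
}}

```text
clock: 6.65
eef_pos: [561.2, -170.4, 169.2]
eef_rot: [3.141, -0.0, -3.105]
wrist_force: [0.1, 0.6, -0.1]
finger_gap: 7.8
finger_force: 15.0
```

{"fn": "move_arm", "kwargs": {
  "moves": [
    [0,-0.07,0,0],
    [0,-0.07,0,0],
    [0,-0.07,0,0]
  ]
}}

```text
clock: 6.95
eef_pos: [563.8, -240.6, 168.7]
eef_rot: [3.141, -0.001, -3.108]
wrist_force: [-0.4, 1.2, -1.7]
finger_gap: 7.7
finger_force: 15.0
```

```bash
python3 -c "
from h import *
to((559.6,-260.5,110,3.1786),(559.6,-260.5,45.5,3.1786))"
```

```text
t 7.0 at [ 563.8 -240.6  168.7] yaw -3.108 F [-0.4  1.2 -1.7] gap 7.7 ff 15.0
(559.6, -260.5, 110, 3.1786) -> [0.0048, -0.0198, 0.0587] -0.0031
(559.6, -260.5, 45.5, 3.1786) -> [0.0048, -0.0198, 0.1232] -0.0031
```

{"fn": "move_arm", "kwargs": {
  "moves": [
    [0.0048,-0.0198,0.0,-0.003],
    [0.0048,-0.0198,0.03,-0.003],
    [0.0048,-0.0198,0.06,-0.003],
    [0.0048,-0.0198,0.08,-0.003],
    [0.0048,-0.0198,0.08,-0.003],
    [0.0048,-0.0198,0.08,-0.003]
  ]
}}

```text
clock: 7.55
eef_pos: [560.7, -257.3, 90.1]
eef_rot: [3.142, 0.0, -3.1]
wrist_force: [1.1, -0.2, -1.8]
finger_gap: 8.2
finger_force: 15.0
```

```bash
python3 -c "
from h import *
to((559.6,-260.5,45.5,3.1786))
c=cam('wrist'); cv2.imwrite('pics/w3.png',c['frame'])"
```

```text
t 7.5 at [ 560.7 -257.3   90.1] yaw -3.100 F [ 1.1 -0.2 -1.8] gap 8.2 ff 15.0
(559.6, -260.5, 45.5, 3.1786) -> [0.0013, -0.0031, 0.0446] 0.0041
```

View pics/w3.png

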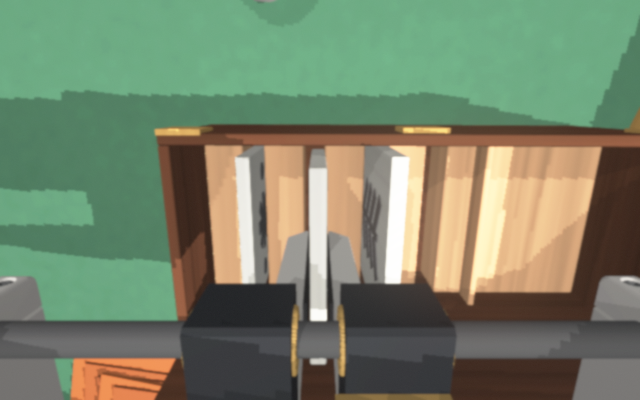

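The plate is centred between its neighbours in the wrist view (px 318,230), standing above groove -58 and still 3 mm toward +y. I'll correct that and lower it.

{"fn": "move_arm", "kwargs": {
  "moves": [
    [0.0013,-0.0031,0,0.004],
    [0.0013,-0.0031,0,0.004],
    [0.0013,-0.0031,0.008,0.004],
    [0.0013,-0.0031,0.016,0.004],
    [0.0013,-0.0031,0.024,0.004],
    [0.0013,-0.0031,0.032,0.004],
    [0.0013,-0.0031,0.038,0.004],
    [0.0013,-0.0031,0.042,0.004],
    [0.0013,-0.0031,0.044,0.004],
    [0.0013,-0.0031,0.0445,0.004],
    [0.0013,-0.0031,0.0445,0.004]
  ]
}}

```text
clock: 8.7
eef_pos: [559.2, -261.5, 45.1]
eef_rot: [-3.141, 0.0, -3.106]
wrist_force: [-0.3, 0.0, -1.4]
finger_gap: 7.9
finger_force: 15.0
```

{"fn": "move_arm", "kwargs": {
  "moves": [
    [0,0,0,0],
    [0,0,0,0],
    [0,0,0,0],
    [0,0,-0.02,0],
    [0,0,-0.06,0],
    [0,0,-0.105,0],
    [0,0,-0.125,0],
    [0,0,-0.125,0],
    [0,0,-0.125,0],
    [0,0,-0.125,0]
  ],
  "jaw": 0.024
}}

```text
clock: 9.7
eef_pos: [558.6, -261.2, 168.2]
eef_rot: [3.14, -0.002, -3.106]
wrist_force: [0.1, -0.0, -0.2]
finger_gap: 24.0
finger_force: 0.0
```

```bash
cat > chk.py <<'E'
from h import *
# heights of plates in case and rack via scene+side
def tops():
  for n in("scene","side"):
    c=cam(n); P=cloud(c).reshape(-1,3); F=c["frame"].reshape(-1,3)
    k=np.isfinite(P).all(1); P=P[k]; F=F[k]; h=cv2.cvtColor(F[None],cv2.COLOR_BGR2HSV)[0].astype(int); w=(h[:,1]<60)&(h[:,2]>100)
    for nm,o,t,gs in (("case",(557.5,-202.3),.037,(-98,-58,-18,22)),("rack",(581,200.5),.1,(-80,-40,0,40,80))):
        d=P[:,:2]-o; X=d@[np.cos(t),np.sin(t)]; Y=d@[-np.sin(t),np.cos(t)]
        for g in gs:
            m=w&(abs(Y-g)<11)&(abs(X)<58)&(P[:,2]>45)&(P[:,2]<125)
            print(n,nm,g,m.sum(),"ztop %.1f Y %.1f X %s"%(np.percentile(P[m,2],97),np.median(Y[m]),np.percentile(X[m],[1,99]).round(0)) if m.sum()>20 else "")
    s=(P[:,0]>380)&(P[:,0]<530)&(P[:,1]>-70)&(P[:,1]<90)&(P[:,2]>18)&(P[:,2]<35)
    q=P[s]; print("brush",cv2.minAreaRect(q[:,:2].astype(np.float32)) if len(q) else 0)
tops()
E
python3 chk.py; python3 -c "
from h import *
to((574,240.9,170,3.242))"
```

```text
scene case -98 175 ztop 77.6 Y -100.5 X [-42.  27.]
scene case -58 157 ztop 77.5 Y -63.4 X [-45.  27.]
scene case -18 207 ztop 112.1 Y -22.2 X [-40.  37.]
scene case 22 0 
scene rack -80 649 ztop 115.7 Y -84.3 X [-50.  49.]
scene rack -40 560 ztop 115.9 Y -44.2 X [-47.  52.]
scene rack 0 242 ztop 81.3 Y -3.5 X [-47.  52.]
scene rack 40 354 ztop 80.9 Y 35.9 X [-50.  49.]
scene rack 80 0 
brush ((455.53662109375, -5.214130401611328), (29.145437240600586, 97.40263366699219), 77.13802337646484)
side case -98 129 ztop 79.6 Y -96.7 X [-47.  57.]
side case -58 8 
side case -18 585 ztop 113.4 Y -14.6 X [-52.  47.]
side case 22 0 
side rack -80 450 ztop 117.9 Y -77.2 X [-53.  46.]
side rack -40 825 ztop 117.0 Y -36.7 X [-50.  48.]
side rack 0 447 ztop 82.3 Y 3.1 X [-49.  48.]
side rack 40 492 ztop 82.7 Y 43.4 X [-53.  45.]
side rack 80 0 
brush ((472.8641357421875, -17.797462463378906), (62.31475067138672, 151.6776885986328), 54.85641860961914)
t 9.8 at [ 558.7 -261.2  168.4] yaw -3.106 F [-0.3  0.2  0.6] gap 24.1 ff 0.0
(574, 240.9, 170, 3.242) -> [-0.0333, 0.5013, -0.0011] -0.0644
```

{"fn": "move_arm", "kwargs": {
  "moves": [
    [-0.034,0.5004,-0.0011,-0.0644],
    [-0.034,0.5004,-0.0011,-0.0644],
    [-0.034,0.5004,-0.0011,-0.0644],
    [-0.034,0.5004,-0.0011,-0.0644],
    [-0.034,0.5004,-0.0011,-0.0644],
    [-0.034,0.5004,-0.0011,-0.0644],
    [-0.034,0.5004,-0.0011,-0.0644],
    [-0.034,0.5004,-0.0011,-0.0644],
    [-0.034,0.5004,-0.0011,-0.0644],
    [-0.034,0.5004,-0.0011,-0.0644],
    [-0.034,0.5004,-0.0011,-0.0644],
    [-0.034,0.5004,-0.0011,-0.0644]
  ]
}}

```text
clock: 11.0
eef_pos: [574.6, 240.6, 169.9]
eef_rot: [-3.141, -0.002, -3.039]
wrist_force: [-0.5, -0.9, 0.3]
finger_gap: 24.0
finger_force: 0.0
```

{"fn": "move_arm", "kwargs": {
  "moves": [
    [0,0,0,0],
    [0,0,0,0],
    [0,0,0,0]
  ]
}}

```text
clock: 11.3
eef_pos: [575.3, 238.7, 171.1]
eef_rot: [-3.142, 0.0, -3.043]
wrist_force: [-1.2, 1.0, -0.8]
finger_gap: 23.7
finger_force: 0.0
```

```bash
python3 -c "
from h import *
to((574.7,240,48,3.242))"
```

```text
t 11.3 at [575.3 238.7 171.1] yaw -3.043 F [-1.2  1.  -0.8] gap 23.7 ff 0.0
(574.7, 240, 48, 3.242) -> [0.0005, 0.0014, 0.1231] -0.0015
```

{"fn": "move_arm", "kwargs": {
  "moves": [
    [0.0005,0.001,0.03,-0.001],
    [0.0005,0.001,0.06,-0.001],
    [0.0005,0.001,0.085,-0.001],
    [0.0005,0.001,0.105,-0.001],
    [0.0005,0.001,0.117,-0.001],
    [0.0005,0.001,0.123,-0.001],
    [0.0005,0.001,0.123,-0.001],
    [0.0005,0.001,0.123,-0.001]
  ]
}}

```text
clock: 12.1
eef_pos: [575.0, 240.9, 49.0]
eef_rot: [3.141, 0.001, -3.04]
wrist_force: [0.3, -0.4, -0.2]
finger_gap: 23.8
finger_force: 0.0
```

{"fn": "move_arm", "kwargs": {
  "moves": [
    [0,0,0,0],
    [0,0,0,0],
    [0,0,0,0],
    [0,0,0,0],
    [0,0,0,0],
    [0,0,0,0]
  ],
  "jaw": 0.0,
  "squeeze": 15
}}

```text
clock: 12.7
eef_pos: [574.7, 240.9, 48.5]
eef_rot: [3.141, 0.001, -3.04]
wrist_force: [-1.3, -0.1, 5.8]
finger_gap: 7.9
finger_force: 15.0
```

```bash
python3 -c "
from h import *
to((556.7,-180.5,170,3.1786))"
```

```text
t 12.7 at [574.7 240.9  48.5] yaw -3.040 F [-1.3 -0.1  5.8] gap 7.9 ff 15.0
(556.7, -180.5, 170, 3.1786) -> [0.0605, -0.4174, -0.1216] 0.0645
```

{"fn": "move_arm", "kwargs": {
  "moves": [
    [0,0,-0.03,0],
    [0,0,-0.075,0],
    [0,0,-0.12,0],
    [0.0605,-0.4174,-0.1216,0.0645],
    [0.0605,-0.4174,-0.1216,0.0645],
    [0.0605,-0.4174,-0.1216,0.0645],
    [0.0605,-0.4174,-0.1216,0.0645],
    [0.0605,-0.4174,-0.1216,0.0645],
    [0.0605,-0.4174,-0.1216,0.0645],
    [0.0605,-0.4174,-0.1216,0.0645],
    [0.0605,-0.4174,-0.1216,0.0645],
    [0.0605,-0.4174,-0.1216,0.0645]
  ]
}}

```text
clock: 13.9
eef_pos: [555.7, -184.3, 169.2]
eef_rot: [-3.141, -0.001, -3.108]
wrist_force: [-0.2, 0.6, -0.3]
finger_gap: 7.8
finger_force: 15.0
```

{"fn": "move_arm", "kwargs": {
  "moves": [
    [0,0,0.02,0],
    [0,0,0.05,0],
    [0,0,0.07,0],
    [0,0,0.08,0],
    [0,0,0.08,0],
    [0,0,0.08,0],
    [0,0,0.08,0]
  ]
}}

```text
clock: 14.6
eef_pos: [557.1, -180.7, 90.8]
eef_rot: [-3.141, 0.002, -3.105]
wrist_force: [0.0, -0.2, -1.4]
finger_gap: 8.2
finger_force: 15.0
```

```bash
python3 -c "
from h import *
to((556.7,-180.5,45.5,3.1786))"
```

```text
t 14.6 at [ 557.1 -180.7   90.8] yaw -3.105 F [ 0.  -0.2 -1.4] gap 8.2 ff 15.0
(556.7, -180.5, 45.5, 3.1786) -> [0.0005, 0.0003, 0.0453] 0.0
```

Well aligned, so I'll lower, release and rise.

{"fn": "move_arm", "kwargs": {
  "moves": [
    [0.0005,0,0.008,0],
    [0.0005,0,0.016,0],
    [0.0005,0,0.024,0],
    [0.0005,0,0.032,0],
    [0.0005,0,0.038,0],
    [0.0005,0,0.042,0],
    [0.0005,0,0.0445,0],
    [0.0005,0,0.045,0],
    [0.0005,0,0.045,0],
    [0.0005,0,0.045,0]
  ]
}}

```text
clock: 15.6
eef_pos: [556.2, -180.6, 44.8]
eef_rot: [-3.141, 0.0, -3.105]
wrist_force: [-0.1, 0.3, -1.5]
finger_gap: 7.8
finger_force: 15.0
```

{"fn": "move_arm", "kwargs": {
  "moves": [
    [0,0,0,0],
    [0,0,0,0],
    [0,0,0,0],
    [0,0,-0.02,0],
    [0,0,-0.06,0],
    [0,0,-0.105,0],
    [0,0,-0.125,0],
    [0,0,-0.125,0],
    [0,0,-0.125,0],
    [0,0,-0.125,0]
  ],
  "jaw": 0.024
}}

```text
clock: 16.6
eef_pos: [555.5, -180.4, 168.0]
eef_rot: [3.141, -0.002, -3.105]
wrist_force: [-0.5, 0.0, 0.2]
finger_gap: 23.5
finger_force: 0.0
```

```bash
python3 chk.py|grep case; python3 -c "
from h import *
to((555.5,-220.8,150,3.1786))"
```

```text
scene case -98 197 ztop 78.8 Y -100.4 X [-55.  27.]
scene case -58 212 ztop 78.5 Y -62.2 X [-54.  27.]
scene case -18 295 ztop 112.0 Y -22.3 X [-54.  37.]
scene case 22 208 ztop 77.8 Y 17.7 X [-53.  27.]
side case -98 130 ztop 80.9 Y -95.3 X [-47.  57.]
side case -58 7 
side case -18 506 ztop 113.4 Y -14.8 X [-52.  47.]
side case 22 297 ztop 79.8 Y 24.3 X [-46.  48.]
t 16.7 at [ 555.6 -180.4  168.2] yaw -3.105 F [-0.  -0.3 -0.6] gap 24.0 ff 0.0
(555.5, -220.8, 150, 3.1786) -> [0.0016, -0.0404, 0.0182] -0.0001
```

{"fn": "move_arm", "kwargs": {
  "moves": [
    [0.0016,-0.0404,0,0],
    [0.0016,-0.0404,0.0,0],
    [0.0016,-0.0404,0.0,0],
    [0.0016,-0.0404,0.02,0],
    [0.0016,-0.0404,0.04,0],
    [0.0016,-0.0404,0.06,0],
    [0.0016,-0.0404,0.08,0],
    [0.0016,-0.0404,0.09,0],
    [0.0016,-0.0404,0.093,0],
    [0.0016,-0.0404,0.093,0],
    [0.0016,-0.0404,0.093,0]
  ]
}}

```text
clock: 17.8
eef_pos: [556.3, -221.1, 77.5]
eef_rot: [-3.141, 0.001, -3.105]
wrist_force: [0.1, -0.3, -0.1]
finger_gap: 23.8
finger_force: 0.0
```

{"fn": "move_arm", "kwargs": {
  "moves": [
    [0,0,0,0],
    [0,0,0,0],
    [0,0,0,0],
    [0,0,0,0],
    [0,0,0,0],
    [0,0,0,0]
  ],
  "jaw": 0.0,
  "squeeze": 15
}}

```text
clock: 18.4
eef_pos: [556.1, -221.1, 77.0]
eef_rot: [-3.141, 0.001, -3.105]
wrist_force: [-1.6, 0.4, 5.6]
finger_gap: 7.9
finger_force: 15.0
```

```bash
python3 -c "
from h import *
to((574.4,240.3,200,3.242),(555.5,-220.8,200,3.1786))"
```

```text
t 18.4 at [ 556.1 -221.1   77. ] yaw -3.105 F [-1.6  0.4  5.6] gap 7.9 ff 15.0
(574.4, 240.3, 200, 3.242) -> [-0.0354, 0.4604, -0.1231] -0.0635
(555.5, -220.8, 200, 3.1786) -> [0.0005, 0.0003, -0.123] -0.0001
```

{"fn": "move_arm", "kwargs": {
  "moves": [
    [0,0,-0.03,0],
    [0,0,-0.075,0],
    [0,0,-0.12,0],
    [-0.0365,0.4604,-0.1231,-0.0635],
    [-0.0365,0.4604,-0.1231,-0.0635],
    [-0.0365,0.4604,-0.1231,-0.0635],
    [-0.0365,0.4604,-0.1231,-0.0635],
    [-0.0365,0.4604,-0.1231,-0.0635],
    [-0.0365,0.4604,-0.1231,-0.0635],
    [-0.0365,0.4604,-0.1231,-0.0635],
    [-0.0365,0.4604,-0.1231,-0.0635],
    [-0.0365,0.4604,-0.1231,-0.0635]
  ]
}}

```text
clock: 19.6
eef_pos: [574.5, 230.6, 199.2]
eef_rot: [-3.141, -0.001, -3.041]
wrist_force: [1.0, -0.8, -0.8]
finger_gap: 7.7
finger_force: 15.0
```

{"fn": "move_arm", "kwargs": {
  "moves": [
    [0,0,0,0],
    [0,0,0.02,0],
    [0,0,0.05,0],
    [0,0,0.07,0],
    [0,0,0.075,0],
    [0,0,0.075,0],
    [0,0,0.075,0]
  ]
}}

```text
clock: 20.3
eef_pos: [575.4, 228.5, 125.8]
eef_rot: [3.141, 0.001, -3.041]
wrist_force: [-0.2, -0.5, -1.9]
finger_gap: 7.9
finger_force: 15.0
```

```bash
python3 -c "
from h import *
to((575.4,240.4,82,3.242))"; sed -i '/w2.png/d' mr.py; python3 mr.py | grep plate
```

```text
t 20.3 at [575.4 228.5 125.8] yaw -3.041 F [-0.2 -0.5 -1.9] gap 7.9 ff 15.0
(575.4, 240.4, 82, 3.242) -> [-0.0011, 0.0118, 0.0438] -0.0002
plate -80 76 844 X [-52.6  46.1] Y [-75.8 -75.  -74.2] slope 0.001 z 80.5
plate -40 76 510 X [-49.8  43. ] Y [-37.2 -35.1 -34.3] slope 0.008 z 80.4
plate 0 76 1476 X [-49.  40.] Y [-2.9  0.8  4.8] slope -0.016 z 81.1
plate -80 107 3436 X [-52.4  45.7] Y [-82.5 -76.7 -74.7] slope -0.002 z 115.7
plate -40 107 2377 X [-49.7  28.5] Y [-42.7 -37.7 -34.9] slope -0.006 z 115.9
```

{"fn": "move_arm", "kwargs": {
  "moves": [
    [-0.001,0.0118,0,0],
    [-0.001,0.0118,0,0],
    [-0.001,0.0118,0,0],
    [-0.001,0.0118,0,0]
  ]
}}

```text
clock: 20.75
eef_pos: [574.7, 240.5, 124.7]
eef_rot: [-3.142, 0.0, -3.041]
wrist_force: [0.4, 0.6, -2.2]
finger_gap: 8.1
finger_force: 15.0
```

```bash
python3 -c "
from h import *
to((575.4,240.4,81.8,3.242))"
```

```text
t 20.8 at [574.7 240.5 124.7] yaw -3.041 F [ 0.4  0.6 -2.2] gap 8.1 ff 15.0
(575.4, 240.4, 81.8, 3.242) -> [-0.0007, -0.0002, 0.0429] 0.0003
```

{"fn": "move_arm", "kwargs": {
  "moves": [
    [0,0,0.008,0],
    [0,0,0.016,0],
    [0,0,0.024,0],
    [0,0,0.031,0],
    [0,0,0.037,0],
    [0,0,0.041,0],
    [0,0,0.0425,0],
    [0,0,0.0425,0],
    [0,0,0.0425,0]
  ]
}}

```text
clock: 21.65
eef_pos: [574.9, 240.5, 82.4]
eef_rot: [3.141, 0.0, -3.041]
wrist_force: [0.2, 0.5, -1.1]
finger_gap: 8.1
finger_force: 15.0
```

{"fn": "move_arm", "kwargs": {
  "moves": [
    [0,0,0,0],
    [0,0,0,0],
    [0,0,0,0],
    [0,0,-0.02,0],
    [0,0,-0.06,0],
    [0,0,-0.09,0],
    [0,0,-0.09,0],
    [0,0,-0.09,0],
    [0,0,-0.09,0]
  ],
  "jaw": 0.024
}}

```text
clock: 22.55
eef_pos: [574.2, 240.2, 170.7]
eef_rot: [-3.141, -0.002, -3.041]
wrist_force: [0.1, -0.3, 0.3]
finger_gap: 24.3
finger_force: 0.0
```

```bash
python3 mr.py | grep plate;python3 -c "
from h import *
to((580.5,201.3,150,3.242))"
```

```text
plate -80 76 577 X [-52.6  45.9] Y [-75.8 -75.1 -74.1] slope 0.002 z 80.5
plate -40 76 372 X [-49.8  47.5] Y [-36.7 -35.1 -34.3] slope 0.006 z 80.6
plate 0 76 1040 X [-48.8  33.9] Y [-2.8  1.   4.8] slope -0.013 z 81.1
plate -80 107 2287 X [-52.3  45.9] Y [-82.5 -77.  -74.8] slope -0.002 z 115.7
plate -40 107 1985 X [-49.6  48. ] Y [-42.6 -37.7 -35. ] slope -0.001 z 115.9
plate 40 107 1548 X [-52.1  46. ] Y [36.8 40.8 44.4] slope 0.005 z 116.2
t 22.6 at [574.2 240.2 170.6] yaw -3.041 F [ 0.3  0.6 -0.7] gap 24.3 ff 0.0
(580.5, 201.3, 150, 3.242) -> [-0.0024, -0.0394, 0.0207] -0.0
```

{"fn": "move_arm", "kwargs": {
  "moves": [
    [-0.0024,-0.0393,0,0],
    [-0.0024,-0.0393,0,0],
    [-0.0024,-0.0393,0,0],
    [-0.0024,-0.0393,0.03,0],
    [-0.0024,-0.0393,0.06,0],
    [-0.0024,-0.0393,0.085,0],
    [-0.0024,-0.0393,0.105,0],
    [-0.0024,-0.0393,0.117,0],
    [-0.0024,-0.0393,0.1225,0],
    [-0.0024,-0.0393,0.1225,0],
    [-0.0024,-0.0393,0.1225,0]
  ]
}}

```text
clock: 23.7
eef_pos: [581.5, 201.8, 50.5]
eef_rot: [3.141, 0.001, -3.041]
wrist_force: [-0.2, -0.3, -0.0]
finger_gap: 23.8
finger_force: 0.0
```

{"fn": "move_arm", "kwargs": {
  "moves": [
    [0,0,0,0],
    [0,0,0,0],
    [0,0,0,0],
    [0,0,0,0],
    [0,0,0,0],
    [0,0,0,0]
  ],
  "jaw": 0.0,
  "squeeze": 15
}}

```text
clock: 24.3
eef_pos: [581.3, 201.6, 50.1]
eef_rot: [3.141, 0.001, -3.041]
wrist_force: [-1.7, -0.2, 6.0]
finger_gap: 7.9
finger_force: 15.0
```

```bash
python3 -c "
from h import *
to((558.2,-220.7,170,3.1786))"
```

```text
t 24.3 at [581.3 201.6  50.1] yaw -3.041 F [-1.7 -0.2  6. ] gap 7.9 ff 15.0
(558.2, -220.7, 170, 3.1786) -> [0.0652, -0.4178, -0.12] 0.0634
```

{"fn": "move_arm", "kwargs": {
  "moves": [
    [0,0,-0.03,0],
    [0,0,-0.075,0],
    [0,0,-0.12,0],
    [0.0652,-0.4178,-0.12,0.0634],
    [0.0652,-0.4178,-0.12,0.0634],
    [0.0652,-0.4178,-0.12,0.0634],
    [0.0652,-0.4178,-0.12,0.0634],
    [0.0652,-0.4178,-0.12,0.0634],
    [0.0652,-0.4178,-0.12,0.0634],
    [0.0652,-0.4178,-0.12,0.0634],
    [0.0652,-0.4178,-0.12,0.0634],
    [0.0652,-0.4178,-0.12,0.0634]
  ]
}}

```text
clock: 25.5
eef_pos: [557.1, -224.4, 169.2]
eef_rot: [-3.141, -0.001, -3.107]
wrist_force: [-0.5, 0.7, -0.2]
finger_gap: 7.9
finger_force: 15.0
```

{"fn": "move_arm", "kwargs": {
  "moves": [
    [0,0,0,0],
    [0,0,0.02,0],
    [0,0,0.05,0],
    [0,0,0.07,0],
    [0,0,0.075,0],
    [0,0,0.075,0],
    [0,0,0.075,0]
  ]
}}

```text
clock: 26.2
eef_pos: [558.6, -220.5, 95.8]
eef_rot: [-3.141, 0.001, -3.104]
wrist_force: [-0.1, 1.1, -1.2]
finger_gap: 8.1
finger_force: 15.0
```

```bash
python3 -c "
from h import *
to((558.2,-220.7,47,3.1786))"
```

```text
t 26.2 at [ 558.6 -220.5   95.8] yaw -3.104 F [-0.1  1.1 -1.2] gap 8.1 ff 15.0
(558.2, -220.7, 47, 3.1786) -> [0.0005, -0.0002, 0.0488] 0.0005
```

{"fn": "move_arm", "kwargs": {
  "moves": [
    [0.0005,0,0.008,0],
    [0.0005,0,0.016,0],
    [0.0005,0,0.024,0],
    [0.0005,0,0.032,0],
    [0.0005,0,0.039,0],
    [0.0005,0,0.044,0],
    [0.0005,0,0.047,0],
    [0.0005,0,0.0485,0],
    [0.0005,0,0.0485,0],
    [0.0005,0,0.0485,0]
  ]
}}

```text
clock: 27.2
eef_pos: [557.7, -220.8, 46.3]
eef_rot: [-3.141, 0.0, -3.105]
wrist_force: [-0.2, -0.2, -1.2]
finger_gap: 7.9
finger_force: 15.0
```

{"fn": "move_arm", "kwargs": {
  "moves": [
    [0,0,0,0],
    [0,0,0,0],
    [0,0,0,0],
    [0,0,-0.02,0],
    [0,0,-0.06,0],
    [0,0,-0.105,0],
    [0,0,-0.15,0],
    [0,0,-0.18,0],
    [0,0,-0.18,0],
    [0,0,-0.18,0]
  ],
  "jaw": 0.024
}}

```text
clock: 28.2
eef_pos: [557.5, -220.7, 226.0]
eef_rot: [-3.141, 0.0, -3.105]
wrist_force: [-0.6, 0.0, -0.2]
finger_gap: 23.8
finger_force: 0.0
```

```bash
python3 chk.py; python3 -c "
from h import *
to((453.7,-3.7,230,2.9066))"
```

```text
scene case -98 197 ztop 77.7 Y -100.5 X [-54.  27.]
scene case -58 220 ztop 78.3 Y -62.3 X [-54.  27.]
scene case -18 217 ztop 77.7 Y -22.2 X [-54.  27.]
scene case 22 229 ztop 78.2 Y 17.8 X [-54.  27.]
scene rack -80 645 ztop 115.2 Y -84.2 X [-50.  49.]
scene rack -40 563 ztop 115.6 Y -44.1 X [-47.  52.]
scene rack 0 1 
scene rack 40 655 ztop 115.4 Y 35.4 X [-50.  49.]
scene rack 80 0 
brush ((457.4652404785156, -2.8905582427978516), (28.159189224243164, 96.76341247558594), 72.2403335571289)
side case -98 193 ztop 80.7 Y -95.1 X [-47.  57.]
side case -58 208 ztop 79.2 Y -56.6 X [-48.  49.]
side case -18 215 ztop 80.0 Y -15.9 X [-47.  48.]
side case 22 295 ztop 79.5 Y 24.7 X [-46.  48.]
side rack -80 451 ztop 117.4 Y -76.9 X [-53.  46.]
side rack -40 861 ztop 116.9 Y -36.6 X [-50.  49.]
side rack 0 0 
side rack 40 928 ztop 117.0 Y 43.2 X [-53.  46.]
side rack 80 0 
brush ((471.9556579589844, -16.842025756835938), (60.91447067260742, 148.15586853027344), 53.85680389404297)
t 28.3 at [ 557.1 -220.5  224.5] yaw -3.105 F [ 1.1 -0.2  0.2] gap 23.8 ff 0.0
(453.7, -3.7, 230, 2.9066) -> [0.0953, 0.2205, -0.005] 0.2719
```

{"fn": "move_arm", "kwargs": {
  "moves": [
    [0.06,0.2205,-0.03,0.15],
    [0.0953,0.2205,-0.03,0.2719],
    [0.0953,0.2205,-0.03,0.2719],
    [0.0953,0.2205,-0.03,0.2719],
    [0.0953,0.2205,-0.03,0.2719],
    [0.0953,0.2205,-0.03,0.2719],
    [0.0953,0.2205,-0.03,0.2719],
    [0.0953,0.2205,-0.03,0.2719],
    [0.0953,0.2205,-0.03,0.2719]
  ],
  "jaw": 0.045
}}

```text
clock: 29.2
eef_pos: [454.4, -4.8, 255.4]
eef_rot: [-3.141, -0.001, 2.905]
wrist_force: [-0.2, -0.2, -0.0]
finger_gap: 44.9
finger_force: 0.0
```

```bash
cat > br.py <<'E'
from h import *
for n in ("wrist","scene","side"):
    c=cam(n); P=cloud(c); H=cv2.cvtColor(c["frame"],cv2.COLOR_BGR2HSV)
    m=np.isfinite(P).all(2)&(P[:,:,2]>16)&(P[:,:,2]<36)&(P[:,:,0]>370)&(P[:,:,0]<540)&(P[:,:,1]>-100)&(P[:,:,1]<100)&(H[:,:,0]<30)&(H[:,:,1]>50)
    L,lab,st,ce=cv2.connectedComponentsWithStats(m.astype(np.uint8))
    if L<2: continue
    k=1+np.argmax(st[1:,4]); q=P[lab==k]; print(n,len(q),cv2.minAreaRect(q[:,:2].astype(np.float32)),"z",np.median(q[:,2]))
    cv2.imwrite(f"pics/b_{n}.png",c["frame"])
to((455,-3.5,120,2.89))
E
python3 br.py
```

```text
wrist 1575 ((452.6626281738281, -3.111644744873047), (27.912446975708008, 94.30912780761719), 76.80387878417969) z 26.980075115382363
scene 366 ((455.6271667480469, -4.706356048583984), (28.849651336669922, 96.10530090332031), 76.6689682006836) z 23.647877429886307
side 293 ((451.2032165527344, -2.1195297241210938), (34.19453048706055, 94.32502746582031), 73.97565460205078) z 26.208270412349293
t 29.4 at [454.3  -4.5 255.7] yaw 2.906 F [ 0.   0.9 -0.2] gap 45.1 ff 0.0
(455, -3.5, 120, 2.89) -> [-0.0005, 0.0012, 0.1357] 0.0156
```

{"fn": "move_arm", "kwargs": {
  "moves": [
    [0.0012,0.0008,0.05,0],
    [0.0012,0.0008,0.1,0],
    [0.0012,0.0008,0.15,0],
    [0.0012,0.0008,0.18,0],
    [0.0012,0.0008,0.205,0],
    [0.0012,0.0008,0.225,0],
    [0.0012,0.0008,0.238,0],
    [0.0012,0.0008,0.246,0],
    [0.0012,0.0008,0.249,0],
    [0.0012,0.0008,0.249,0],
    [0.0012,0.0008,0.249,0]
  ]
}}

```text
clock: 30.45
eef_pos: [453.6, -2.9, 7.7]
eef_rot: [3.141, 0.001, 2.907]
wrist_force: [0.3, -0.0, 0.6]
finger_gap: 45.2
finger_force: 0.0
```

```bash
python3 br.py
```

```text
wrist 8628 ((446.8536071777344, -1.4006805419921875), (28.102691650390625, 83.13941192626953), 76.39533996582031) z 27.071102550113963
scene 244 ((470.1158142089844, -8.80877685546875), (28.2138729095459, 67.20355224609375), 75.70173645019531) z 24.31278288759154
side 169 ((431.07635498046875, -2.683504104614258), (47.090084075927734, 52.93347930908203), 81.77706909179688) z 26.154116420146124
t 30.6 at [453.5  -2.8   7.6] yaw 2.907 F [ 0.7  0.3 -0.8] gap 44.9 ff 0.0
(455, -3.5, 120, 2.89) -> [-0.0017, -0.0003, -0.1124] 0.0167
```

Aligned. I'll go 3 mm lower and grip.

{"fn": "move_arm", "kwargs": {
  "moves": [
    [0,0,0.003,0],
    [0,0,0.003,0],
    [0,0,0.003,0]
  ]
}}

```text
clock: 30.9
eef_pos: [453.1, -2.8, 4.1]
eef_rot: [3.142, -0.0, 2.907]
wrist_force: [-0.2, -0.1, -0.2]
finger_gap: 45.2
finger_force: 0.0
```

{"fn": "move_arm", "kwargs": {
  "moves": [
    [0,0,0.003,0],
    [0,0,0.003,0],
    [0,0,0.003,0],
    [0,0,0.003,0],
    [0,0,0.003,0],
    [0,0,0.003,0]
  ],
  "jaw": 0.0,
  "squeeze": 12
}}

```text
clock: 31.5
eef_pos: [453.2, -2.8, 1.1]
eef_rot: [-3.142, 0.0, 2.907]
wrist_force: [0.3, -0.1, -1.1]
finger_gap: 28.4
finger_force: 12.0
```

```bash
python3 -c "
from h import *
to((454,-3,150,2.9066),(554,-112,150,3.1786))"
```

```text
t 31.5 at [453.2  -2.8   1.1] yaw 2.907 F [ 0.3 -0.1 -1.1] gap 28.4 ff 12.0
(454, -3, 150, 2.9066) -> [-0.0008, 0.0, -0.1489] 0.0001
(554, -112, 150, 3.1786) -> [-0.1234, -0.0827, -0.1489] -0.2719
```

{"fn": "move_arm", "kwargs": {
  "moves": [
    [0,0,-0.03,0],
    [0,0,-0.08,0],
    [0,0,-0.13,0],
    [-0.1234,-0.0827,-0.1489,-0.2719],
    [-0.1234,-0.0827,-0.1489,-0.2719],
    [-0.1234,-0.0827,-0.1489,-0.2719],
    [-0.1234,-0.0827,-0.1489,-0.2719],
    [-0.1234,-0.0827,-0.1489,-0.2719],
    [-0.1234,-0.0827,-0.1489,-0.2719],
    [-0.1234,-0.0827,-0.1489,-0.2719],
    [-0.1234,-0.0827,-0.1489,-0.2719]
  ]
}}

```text
clock: 32.6
eef_pos: [553.6, -111.2, 150.2]
eef_rot: [-3.142, 0.0, -3.104]
wrist_force: [0.3, -0.6, -0.1]
finger_gap: 27.5
finger_force: 12.0
```

```bash
python3 -c "
from h import *
to((554,-112,43,3.1786))
c=cam('wrist'); cv2.imwrite('pics/w4.png',c['frame'])"
```

```text
t 32.6 at [ 553.6 -111.2  150.2] yaw -3.104 F [ 0.3 -0.6 -0.1] gap 27.5 ff 12.0
(554, -112, 43, 3.1786) -> [-0.0003, -0.0008, 0.1072] 0.0009
```

View pics/w4.png

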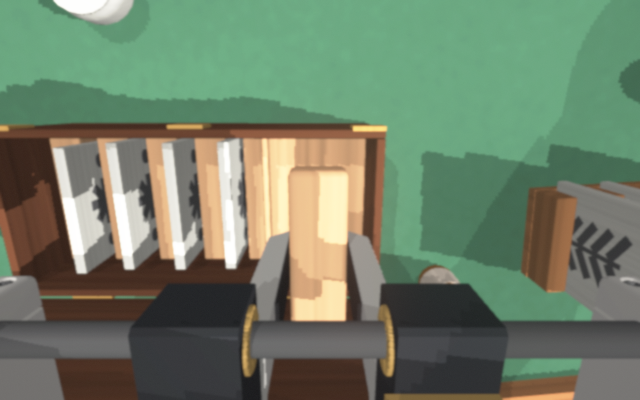

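The four low plates stand in their grooves, and the brush (px 320,240) is held straight over the flat end. Lowering it now.

{"fn": "move_arm", "kwargs": {
  "moves": [
    [0,-0.0008,0.03,0],
    [0,-0.0008,0.055,0],
    [0,-0.0008,0.075,0],
    [0,-0.0008,0.088,0],
    [0,-0.0008,0.097,0],
    [0,-0.0008,0.103,0],
    [0,-0.0008,0.1065,0],
    [0,-0.0008,0.1068,0],
    [0,-0.0008,0.1068,0],
    [0,-0.0008,0.1068,0]
  ]
}}

```text
clock: 33.65
eef_pos: [554.2, -112.8, 43.7]
eef_rot: [-3.141, 0.001, -3.105]
wrist_force: [-0.1, 0.5, 0.3]
finger_gap: 28.1
finger_force: 12.0
```

{"fn": "move_arm", "kwargs": {
  "moves": [
    [0,0,0,0],
    [0,0,0,0],
    [0,0,0,0],
    [0,0,-0.02,0],
    [0,0,-0.06,0],
    [0,0,-0.105,0],
    [0,0,-0.15,0],
    [0,0,-0.2,0],
    [0,0,-0.2,0],
    [0,0,-0.2,0]
  ],
  "jaw": 0.042
}}

```text
clock: 34.65
eef_pos: [554.2, -112.8, 243.9]
eef_rot: [-3.141, 0.002, -3.105]
wrist_force: [-1.3, 0.5, -0.1]
finger_gap: 41.9
finger_force: 0.0
```

```bash
python3 -c "
from h import *
P=None
for n in ('wrist','scene'):
  c=cam(n); P=cloud(c).reshape(-1,3); P=P[np.isfinite(P).all(1)]
  t=.037; d=P[:,:2]-[557.5,-202.3]; X=d@[np.cos(t),np.sin(t)]; Y=d@[-np.sin(t),np.cos(t)]
  m=(abs(X)<54)&(Y>54)&(Y<128)&(P[:,2]>58)&(P[:,2]<75); 
  if m.sum()>10: print(n,cv2.minAreaRect(np.c_[X[m],Y[m]].astype(np.float32)),np.median(P[m,2]))
  m=(abs(Y)<120)&(P[:,2]>120)&(P[:,2]<240)&(X>35)&(X<110)
  b=np.arange(120,236,10)
  if m.sum()>10: print('lid X by z',[(int(z),np.median(X[m&(abs(P[:,2]-z)<5)]).round(1),np.min(X[m&(abs(P[:,2]-z)<5)]).round(1)) for z in b if (m&(abs(P[:,2]-z)<5)).sum()>5], P[m,2].max())
to((500,-130,300,3.1786))
"
```

```text
wrist ((-0.64923095703125, 89.92265319824219), (93.62458038330078, 27.916440963745117), 0.14613193273544312) 68.08362634913675
lid X by z [(120, np.float64(63.8), np.float64(62.6)), (130, np.float64(64.2), np.float64(62.8)), (140, np.float64(64.7), np.float64(63.4)), (150, np.float64(65.2), np.float64(63.8)), (160, np.float64(65.6), np.float64(64.1)), (170, np.float64(66.1), np.float64(64.8)), (180, np.float64(66.6), np.float64(65.0)), (190, np.float64(67.0), np.float64(65.5)), (200, np.float64(67.5), np.float64(66.2)), (210, np.float64(67.8), np.float64(66.4))] 213.06306876140442
scene ((-14.708728790283203, 92.72567749023438), (82.11228942871094, 70.13978576660156), 3.366520643234253) 65.28877149458401
lid X by z [(120, np.float64(75.0), np.float64(73.8)), (130, np.float64(75.1), np.float64(74.2)), (140, np.float64(75.5), np.float64(74.2)), (150, np.float64(76.1), np.float64(75.0)), (160, np.float64(76.5), np.float64(75.3)), (170, np.float64(77.0), np.float64(75.8)), (180, np.float64(77.4), np.float64(76.4)), (190, np.float64(77.9), np.float64(77.0)), (200, np.float64(78.4), np.float64(77.4)), (210, np.float64(78.8), np.float64(69.2)), (220, np.float64(75.4), np.float64(69.9))] 223.473362166637
t 34.8 at [ 553.5 -112.7  241.8] yaw -3.105 F [-0.3 -0.  -0.5] gap 41.8 ff 0.0
(500, -130, 300, 3.1786) -> [0.0543, -0.0153, -0.0581] -0.0
```

The brush lies centred in the flat end, 1 mm off nominal. The lid is at about 1.62 rad, inner face at case X≈64-68. I'll close the fingers and go over behind the lid to push it shut.

{"fn": "move_arm", "kwargs": {
  "moves": [
    [0,0,-0.045,0],
    [0,0,-0.09,0],
    [-0.03,-0.03,-0.09,0],
    [-0.1157,-0.0897,-0.09,0],
    [-0.1157,-0.0897,-0.09,0],
    [-0.1157,-0.0897,-0.09,0],
    [-0.1157,-0.0897,-0.09,0],
    [-0.1157,-0.0897,-0.09,0],
    [-0.1157,-0.0897,-0.09,0],
    [-0.1157,-0.0897,-0.09,0]
  ],
  "jaw": 0.0
}}

```text
clock: 35.75
eef_pos: [672.4, -197.6, 334.2]
eef_rot: [-3.141, 0.001, -3.104]
wrist_force: [0.6, -0.1, 0.5]
finger_gap: 0.6
finger_force: 0.0
```

```bash
cat > lid.py <<'E'
from h import *
import sys
def c2w(X,Y): t=.037; return 557.5+X*np.cos(t)-Y*np.sin(t), -202.3+X*np.sin(t)+Y*np.cos(t)
def tgt(th,h=10,r=100): return 62-r*np.cos(th)+9*np.sin(th)+h, 95.5+r*np.sin(th)+9*np.cos(th)
T=[]
for a in sys.argv[1:]:
    X,z=tgt(float(a)); x,y=c2w(X,0); T.append((round(x,1),round(y,1),round(z,1),3.1786))
to(*T)
E
python3 lid.py 1.8 1.6 1.5
```

```text
t 35.8 at [ 672.4 -197.6  334.2] yaw -3.104 F [ 0.6 -0.1  0.5] gap 0.6 ff 0.0
(np.float64(660.9), np.float64(-198.5), np.float64(190.8), 3.1786) -> [0.0117, -0.0005, 0.1434] 0.0005
(np.float64(641.4), np.float64(-199.2), np.float64(195.2), 3.1786) -> [0.0312, -0.0004, 0.139] 0.0005
(np.float64(631.4), np.float64(-199.6), np.float64(195.9), 3.1786) -> [0.0412, -0.0005, 0.1383] 0.0005
```

{"fn": "move_arm", "kwargs": {
  "moves": [
    [0,0,0.04,0],
    [0,0,0.08,0],
    [0,0,0.115,0],
    [0,0,0.135,0],
    [0,0,0.139,0],
    [0.008,0,0.139,0],
    [0.016,0,0.139,0],
    [0.022,0,0.139,0],
    [0.026,0,0.139,0],
    [0.03,0,0.139,0],
    [0.03,0,0.139,0],
    [0.03,0,0.139,0]
  ]
}}

```text
clock: 36.95
eef_pos: [642.9, -199.3, 194.3]
eef_rot: [-3.142, -0.0, -3.105]
wrist_force: [0.2, 0.4, 0.4]
finger_gap: 0.8
finger_force: 0.0
```

```bash
python3 lid.py 1.57 1.5 1.4 1.3 1.2 1.1 1.0
```

```text
t 37.0 at [ 642.9 -199.3  194.3] yaw -3.105 F [0.2 0.4 0.4] gap 0.8 ff 0.0
(np.float64(638.4), np.float64(-199.3), np.float64(195.5), 3.1786) -> [0.0045, 0.0001, -0.0012] -0.0
(np.float64(631.4), np.float64(-199.6), np.float64(195.9), 3.1786) -> [0.0115, 0.0001, -0.0016] -0.0
(np.float64(621.3), np.float64(-199.9), np.float64(195.6), 3.1786) -> [0.0216, 0.0002, -0.0013] -0.0
(np.float64(611.4), np.float64(-200.3), np.float64(194.3), 3.1786) -> [0.0316, 0.0001, -0.0] -0.0
(np.float64(601.6), np.float64(-200.7), np.float64(192.0), 3.1786) -> [0.0414, 0.0001, 0.0023] -0.0
(np.float64(592.1), np.float64(-201.0), np.float64(188.7), 3.1786) -> [0.0509, 0.0001, 0.0056] -0.0
(np.float64(583.0), np.float64(-201.4), np.float64(184.5), 3.1786) -> [0.06, 0.0001, 0.0098] -0.0
```

{"fn": "move_arm", "kwargs": {
  "moves": [
    [0.005,0,-0.001,0],
    [0.01,0,-0.0015,0],
    [0.015,0,-0.0015,0],
    [0.02,0,-0.0013,0],
    [0.025,0,-0.0008,0],
    [0.03,0,0,0],
    [0.035,0,0.001,0],
    [0.04,0,0.002,0],
    [0.045,0,0.0035,0],
    [0.05,0,0.0052,0],
    [0.055,0,0.0075,0],
    [0.06,0,0.01,0]
  ]
}}

```text
clock: 38.15
eef_pos: [582.6, -201.5, 184.1]
eef_rot: [-3.142, 0.0, -3.105]
wrist_force: [1.1, 0.3, 0.3]
finger_gap: 0.8
finger_force: 0.7
```

```bash
python3 lid.py 1.0 0.9 0.8 0.7 0.6 0.5 0.4; python3 -c "
from h import *
c=cam('side'); cv2.imwrite('pics/s5.png',cv2.resize(c['frame'][80:250,150:450],None,fx=2,fy=2))"
```

```text
t 38.1 at [ 582.6 -201.5  184.1] yaw -3.105 F [1.1 0.3 0.3] gap 0.8 ff 0.7
(np.float64(583.0), np.float64(-201.4), np.float64(184.5), 3.1786) -> [-0.0005, 0.0001, -0.0004] -0.0
(np.float64(574.4), np.float64(-201.7), np.float64(179.4), 3.1786) -> [0.0082, 0.0001, 0.0047] -0.0
(np.float64(566.3), np.float64(-202.0), np.float64(173.5), 3.1786) -> [0.0163, 0.0001, 0.0106] -0.0
(np.float64(558.8), np.float64(-202.3), np.float64(166.8), 3.1786) -> [0.0238, 0.0001, 0.0173] -0.0
(np.float64(552.1), np.float64(-202.5), np.float64(159.4), 3.1786) -> [0.0305, 0.0001, 0.0247] -0.0
(np.float64(546.1), np.float64(-202.7), np.float64(151.3), 3.1786) -> [0.0365, 0.0002, 0.0328] -0.0
(np.float64(540.9), np.float64(-202.9), np.float64(142.7), 3.1786) -> [0.0417, 0.0002, 0.0414] -0.0
```

View pics/s5.png

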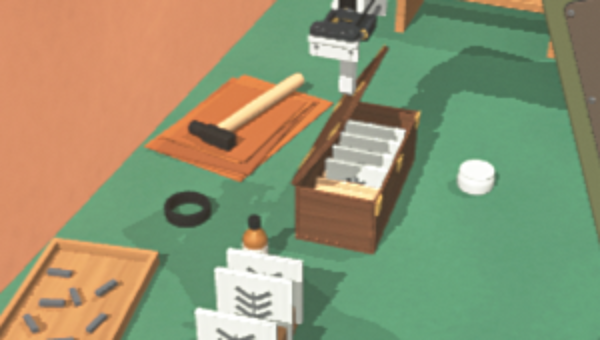

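The lid follows the fingers (px 350,85, lid about 60° from closed). I'll keep following the arc.

{"fn": "move_arm", "kwargs": {
  "moves": [
    [0.0039,0,0.002,0],
    [0.0082,0,0.0047,0],
    [0.0123,0,0.0076,0],
    [0.0163,0,0.0106,0],
    [0.0201,0,0.0139,0],
    [0.0238,0,0.0173,0],
    [0.0272,0,0.021,0],
    [0.0305,0,0.0247,0],
    [0.0336,0,0.0287,0],
    [0.0365,0,0.0328,0],
    [0.0392,0,0.037,0],
    [0.0417,0,0.0414,0]
  ]
}}

```text
clock: 39.4
eef_pos: [541.1, -203.0, 142.4]
eef_rot: [3.142, -0.0, -3.105]
wrist_force: [0.3, 0.6, -0.0]
finger_gap: 0.6
finger_force: 0.5
```

```bash
python3 lid.py 0.4 0.3 0.2 0.1 0.05 0
```

```text
t 39.4 at [ 541.1 -203.   142.4] yaw -3.105 F [ 0.3  0.6 -0. ] gap 0.6 ff 0.5
(np.float64(540.9), np.float64(-202.9), np.float64(142.7), 3.1786) -> [0.0002, 0.0001, -0.0003] -0.0
(np.float64(536.6), np.float64(-203.1), np.float64(133.7), 3.1786) -> [0.0045, 0.0001, 0.0087] -0.0
(np.float64(533.3), np.float64(-203.2), np.float64(124.2), 3.1786) -> [0.0078, 0.0001, 0.0182] -0.0
(np.float64(530.9), np.float64(-203.3), np.float64(114.4), 3.1786) -> [0.0102, 0.0001, 0.028] -0.0
(np.float64(530.1), np.float64(-203.3), np.float64(109.5), 3.1786) -> [0.011, 0.0001, 0.0329] -0.0
(np.float64(529.5), np.float64(-203.3), np.float64(104.5), 3.1786) -> [0.0116, 0.0001, 0.0379] -0.0
```

{"fn": "move_arm", "kwargs": {
  "moves": [
    [0.0022,0,0.004,0],
    [0.0045,0,0.008,0],
    [0.006,0,0.012,0],
    [0.007,0,0.0155,0],
    [0.0078,0,0.0185,0],
    [0.0085,0,0.0215,0],
    [0.0093,0,0.0245,0],
    [0.0102,0,0.027,0],
    [0.0106,0,0.0295,0],
    [0.011,0,0.0315,0],
    [0.0112,0,0.033,0],
    [0.0112,0,0.033,0]
  ]
}}

```text
clock: 40.6
eef_pos: [530.0, -203.4, 109.6]
eef_rot: [3.141, -0.0, -3.105]
wrist_force: [0.9, 0.1, -0.1]
finger_gap: 0.4
finger_force: 0.0
```

{"fn": "move_arm", "kwargs": {
  "moves": [
    [0,0,0.001,0],
    [0,0,0.002,0],
    [0,0,0.003,0],
    [0,0,0.004,0],
    [0,0,0.004,0]
  ]
}}

```text
clock: 41.1
eef_pos: [530.1, -203.4, 105.6]
eef_rot: [3.142, -0.0, -3.105]
wrist_force: [1.1, -0.5, -0.4]
finger_gap: 0.5
finger_force: 0.0
```

{"fn": "move_arm", "kwargs": {
  "moves": [
    [0,0,0.0005,0],
    [0,0,0.001,0],
    [0,0,0.0015,0],
    [0,0,0.0015,0],
    [0,0,0.0015,0]
  ]
}}

```text
clock: 41.6
eef_pos: [530.1, -203.4, 104.8]
eef_rot: [-3.141, 0.0, -3.105]
wrist_force: [-2.8, 0.7, 6.1]
finger_gap: 0.7
finger_force: 2.7
```

Resistance of 6 N at z=104.8 means the lid is on the rim. I'll rise and check.

{"fn": "move_arm", "kwargs": {
  "moves": [
    [0,0,0,0],
    [0,0,-0.01,0],
    [0,0,-0.04,0],
    [0,0,-0.09,0],
    [0,0,-0.14,0],
    [0.04,0,-0.18,0],
    [0.08,0,-0.2,0],
    [0.08,0,-0.2,0],
    [0.08,0,-0.2,0],
    [0.08,0,-0.2,0]
  ]
}}

```text
clock: 42.6
eef_pos: [450.6, -206.2, 303.5]
eef_rot: [3.141, -0.001, -3.104]
wrist_force: [0.4, -0.1, -0.8]
finger_gap: 0.3
finger_force: 0.0
```

```bash
python3 -c "
from h import *
for n in ('wrist','scene','side'):
  c=cam(n); P=cloud(c).reshape(-1,3); P=P[np.isfinite(P).all(1)]
  t=.037; d=P[:,:2]-[557.5,-202.3]; X=d@[np.cos(t),np.sin(t)]; Y=d@[-np.sin(t),np.cos(t)]
  for y0,y1 in ((-130,-30),(30,130)):
    m=(abs(X)<58)&(Y>y0)&(Y<y1)&(P[:,2]>85)&(P[:,2]<160)
    a=np.polyfit(X[m],P[m,2],1); print(n,m.sum(),'slope %.4f z %.1f'%tuple(a))
  if n=='scene': cv2.imwrite('pics/f.png',c['frame'])
"; python3 chk.py | grep rack
```

```text
wrist 5436 slope -0.0009 z 105.7
wrist 5401 slope -0.0005 z 105.8
scene 2457 slope 0.0010 z 103.3
scene 2040 slope 0.0003 z 103.2
side 578 slope 0.0038 z 106.1
side 746 slope 0.0031 z 106.0
scene rack -80 644 ztop 115.5 Y -84.3 X [-50.  49.]
scene rack -40 564 ztop 115.3 Y -44.1 X [-47.  52.]
scene rack 0 3 
scene rack 40 657 ztop 115.1 Y 35.4 X [-49.  49.]
scene rack 80 0 
side rack -80 450 ztop 117.6 Y -77.0 X [-53.  45.]
side rack -40 859 ztop 117.1 Y -36.6 X [-50.  48.]
side rack 0 0 
side rack 40 924 ztop 116.9 Y 43.1 X [-53.  46.]
side rack 80 0
```

View pics/f.png

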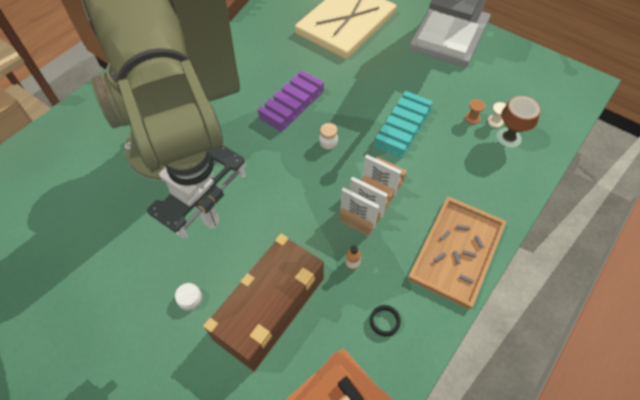

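The lid lies flat and closed (slope about 0, px 265,300). Three tall plates stand in the rack (375,195), and the bystanders are where they started.

```bash
python3 -c "
from cell import manip
print(manip.sign_off())"
```

```text
the job is handed in; nothing more can be done
None
```

The job is handed in: the four low plates are down in the case's grooves, the three tall plates are upright in the rack, the brush is in the flat end, and the lid is fully closed, with nothing else on the bench moved.

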